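# Load a reagent pack into the analyser and latch its guard

### The arm

A 6-joint arm with a two-finger parallel gripper is mounted at the origin on the work surface. World frame = base frame: x ahead of the robot, y to its left, z up, the work surface at z = 0. Lengths are in m, angles in degrees, forces in N, time in s.
With the tool pointing down it reaches from about 0.325 to 0.75 m from the base axis. Payload 7.6 kg.
Tool frame: the origin (TCP) lies at the very end of the fingers, on their centre line; the grasp point (between the pads) lies 19 mm behind it; z points along the fingers, y is the line along which they close (so a half turn about z gives the same grasp; the last joint's range is limited). The gripper opens to 85 mm and grips with 20 to 120 N. Pads are 22 mm wide; open, the fingers measure 114 mm over their backs; the gripper's body (76 mm by 85 mm) begins 54 mm behind the grasp point. The pads swing forward as they close: fully open they stand 13 mm farther back than shut.
Start: joints at [70.629, 2.991, 80.254, -0, 96.75, -4.028], TCP at [0.139, 0.506, 0.2] pointing down, gripper open.
Joint ranges: [-166.34, 166.34], [-52.06, 124.39], [6.96, 135.62], [-60.46, 240.46], [14.63, 156.25], [-167.68, 167.68]. Speed limits (degrees/s): [147.25, 147.25, 172.46, 180, 180, 180].

### API

Orientations are given as a 3x3 rotation matrix whose columns are the frame's x, y, z axes.
In Python, from workcell import env, optics, finder gives the robot as it stands. The module is installed in compiled form; this text tells all that it offers.
- The arm moves only by the shell command python3 -m handwheel 'ROWS' [OPENING] [FORCE]. ROWS is JSON, one flat list of numbers, 4 for each row, row after row: the shift along the tool's x, y, z in mm, then the turn about the tool's z in rad. In form: [x, y, z, roll, x, y, z, roll, ...]. A call has 1 to 20 rows; each row is the pose to reach, as a shift and turn from the pose commanded when the call began, along the tool's axes at that moment; what a row does not reach only later rows make up. A row lasts 1/10 s, in which the tool goes at most 50 mm and 8.59 degrees, less where a joint would pass 70% of its speed; a pose out of reach is approached as far as the arm can. A call with a gripper value outside its range is refused whole. OPENING is the finger opening in mm, from 0 to 85.4, set as the call begins (- or left out, the last holds). The fingers move at their own pace and stop on an object; FORCE is the grip in N (left out, the last holds). Time passes only in rows, so rows that repeat a pose let the fingers close. It gives the time, the measured TCP pose, the force, the opening and the grip force at its end, in the units of the state.
- env.get_obs(): the state, without advancing time (a new reading comes with each control period).
- optics.grab_frame(name): name is "side" or "top"; returns a dict with "color" (480x640x3 uint8, blue, green, red), "range_z" (480x640 float32, m along the optical axis (not along the pixel's ray), 0 where there is no reading), "fx", "fy", "cx", "cy" (pixels), "R" (3x3) and "t" (3): a world point X has camera coordinates R X + t. Camera axes: x right, y down, z forward; pixel columns grow to the right and rows downward; lengths in m; the calibration is good to about 2 mm. A picture is of the moment at which its call begins.
- env.job_done(): hands the job in; it is judged then, once.
Trained networks look in the newest picture that a camera, given by its name, has taken for a name from the list of things; names that differ only in an ending like _2 or _b are one class to them, and where a whole thing is asked for, a point or a joint stands for the part that bears it (a point fixed in the world has none). Each returns a list of dicts, best first, with "conf" (0 to 1); they miss things now and then, are a little off and sometimes report something else, mostly with a low value. They report only what shows in the picture. A call takes as long as a camera call. They do not tell look-alikes from the thing itself.
- finder.cut_out(camera, thing): "mask" (480x640 bool, what is visible of it) and "pixel" ([row, column] in pixels, amid what is visible of it).
- finder.pinpoint(camera, thing): "pixel" ([row, column] in pixels: a listed point, or the origin of a listed thing).
The state is a dict: "t": time; "joint_positions": joint angles; "joint_vel": joint speeds; "tau": joint torques, N m; "tool_pos": TCP position; "eef_rot": TCP orientation; "force": force on the tool from outside, world axes, zero at the start; "torque": the same for the moment, N m; "gripper_width": finger opening in m; "grasp_force": force on a finger pad.
Only numpy, scipy, OpenCV 4.12 (cv2) and the standard library are available. Lean on these libraries where they do the work, as an engineer would, in place of code of your own. Each camera call takes 0.05 s, during which the arm holds its last target. There are 200 camera calls.

### The job

Load the blue-handled reagent pack that lies on the bench: stand it upright on the bench and let go, then take it again and lower it gently into the analyser's open well, barcode label towards the display tower, until it is fully home. Then push the clear sliding guard shut over it until its latch clicks, without slamming it, and leave everything else on the bench where it is.

Things in the scene. Friction and masses are not known exactly. Their poses are not given: they have to be found in the camera images.
- pack: reagent pack to load: off-white box, blue band, blue grip on top, 114 mm high in all, about 0.28 kg. Body 34 (its x) x 52 (y) x 84 mm (z). Origin: centre of its underside; z up when it stands; the -x face bears the barcode label. At the start it lies label up on its +x face, origin 17 mm above the bench, grip pointing to the robot's right (-y, up to 6 degrees towards it or 23 away).
- pack_grip (a point): centre of the pack's blue grip, 105 mm above its underside: a plain block 14 (pack's x) x 44 (y) mm, standing 30 mm above the body's top, centred. Axes as the pack's
- pack_label (a point): centre of the pack's label face (its -x face), 42 mm above its underside
- other_pack: a pack of the same shape and size with an orange grip and band, lying the same way; not to be moved. It and the blue one may have changed places; their origins are 120 mm or more apart along x
- analyser: benchtop analyser, fixed, 300 (x) x 450 mm (y). Origin: centre of its footprint on the bench; x away from the robot, y to the robot's left, yaw within 0.15 rad. Its right part (y -225 to -85 mm) is the display tower, 250 mm high, its dark red barcode reader window facing the deck. The rest is a flat deck 115 mm high with the well in it; a 45 mm high housing stands at its rear (x 60 to 150 mm).
- well_floor (a point): centre of the floor of the reagent well, 50 mm above the bench, at x -50, y -15 mm in the analyser's frame, axes as the analyser's. Home, the pack rests on it with its label (pack's -x) towards the tower (analyser's -y); its body then stands 19 mm and its grip 49 mm above the deck. The tower's face is 70 mm from the well's centre.
- well_mouth (a point): centre of the well's blue-edged mouth, level with the deck, 65 mm above well_floor. The well is 60 mm (analyser's x) x 42 mm (y) wide with plain upright walls, so the pack has 4 mm free on every side
- guard (a joint): opening of the clear guard, m: 0 = fully shut and latched; grows as it opens to the analyser's +y (robot's left), stop at 0.15, starts 0.125 to 0.15. Friction about 1.2 N. At 0.016 the bump under its front tongue meets a sprung roller: it takes about 10 N more to push on; below 0.006 the spring draws it home. Let go above 0.009, it springs back to 0.016 or more, unlatched.
- guard_handle (a point): centre of the blue bar handle on the guard's roof, 201 mm above the bench, 26 mm above the roof: a bar 90 mm long (analyser's x), 14 mm thick (y), 16 mm high, on two posts at its ends; moves with it; axes as the analyser's. The guard is a hood 128 (x) x 135 mm (y), open towards the tower; it reaches from 115 mm right of this point to 20 mm left of it; its roof just clears a pack at home.
- tube_rack: blue tube rack 55 x 200 mm with capped tubes, 100 mm high, standing on the bench in front of the analyser; not to be moved. Origin: centre of underside; its length lies along its y
- tip_box: yellow pipette tip box with clear lid, 85 x 120 x 63 mm, standing on the bench; not to be moved. Origin: centre of underside
- buffer_bottle: white bottle with blue cap, 66 mm diameter, 155 mm high, standing on the bench; not to be moved. Origin: centre of underside
- control_jar: small amber jar with red cap, 56 mm diameter, 70 mm high, standing on the bench; not to be moved. Origin: centre of underside
There are look-alikes about, which are no part of the job. Leave any black, purple or red look-alike of the pack alone.

How it is judged (in metres and radians):
On the way, in this order (a step that is already met when the one before it is completed fails the run):
1. the blue-handled pack stands upright on the bench, let go (angle between pack's own z axis and vertical below 0.1 rad and height (world z) of pack below 0.006 m and contact force between the fingers and pack below 0.1 N and linear speed of pack below 0.03 m/s), for 0.2 s.
2. the pack is fully home in the well, label towards the tower, let go, the guard still open (horizontal distance between pack and well_floor below 0.009 m and z of pack in the frame of well_floor below 0.004 m and angle between pack's own z axis and vertical below 0.1 rad and y of pack_label in the frame of well_floor below -0.005 m and contact force between the fingers and pack below 0.1 N and value of joint guard above 0.02 m), for 0.2 s.
At the end, for the whole second after the job is handed in: The blue-handled pack stands on the floor of the well (within 4 mm of it, and within 9 mm of its centre sideways, tilted less than 0.1 rad), its label on the tower side, at rest; and the guard is latched shut (within 4 mm of its shut stop) (horizontal distance between pack and well_floor below 0.009 m and z of pack in the frame of well_floor below 0.004 m and angle between pack's own z axis and vertical below 0.1 rad and y of pack_label in the frame of well_floor below -0.005 m and value of joint guard below 0.004 m and linear speed of pack below 0.02 m/s); the robot touches nothing.
It fails at once if the pack is dropped into the well (faster than 0.5 m/s in it) (horizontal distance between pack and well_floor below 0.012 m and z of pack in the frame of well_floor below 0.06 m and linear speed of pack above 0.5 m/s).
It fails at once if the guard is slammed (shut faster than 0.9 m/s) (velocity of joint guard below -0.9 m/s).
It fails at once if another thing on the bench is moved by more than 20 mm (distance of any of other_pack, tube_rack, tip_box, buffer_bottle, control_jar from where it was at the start of the episode above 0.02 m).
It also fails if it takes over 72 s, if anything falls off the work surface, if the arm or the gripper's body presses on something with over 40 N, if the wrist force passes 120 N, or if a joint passes its speed limit or range.

## Working session

There is one attempt and no reset: what is moved stays moved. The work goes in short steps, Python scripts to look and compute and a shell command to move; the robot and the scene stay as the last step left them, time stands still between calls to the robot, and variables do not carry over. Pictures are saved under pics/ and viewed, at most 10 in all, crops included, and the job is handed in when it is done.

```bash
mkdir -p pics; cat > h.py <<'E'
import numpy as np, cv2
from workcell import env, optics, finder
def world(f,px,dz=None):
    r,c=int(round(px[0])),int(round(px[1]))
    z=f["range_z"][max(r-2,0):r+3,max(c-2,0):c+3]; z=np.median(z[z>0])
    return f["R"].T@(np.array([(px[1]-f["cx"])/f["fx"]*z,(px[0]-f["cy"])/f["fy"]*z,z])-f["t"])
def atz(f,px,h):
    d=f["R"].T@np.array([(px[1]-f["cx"])/f["fx"],(px[0]-f["cy"])/f["fy"],1]); o=-f["R"].T@f["t"]
    return o+d*(h-o[2])/d[2]
def cloud(f,m):
    r,c=np.nonzero(m&(f["range_z"]>0)); z=f["range_z"][r,c]
    return (np.stack([(c-f["cx"])/f["fx"]*z,(r-f["cy"])/f["fy"]*z,z],1)-f["t"])@f["R"], f["color"][r,c]
E
python3 - <<'E'
from h import *
np.set_printoptions(precision=3,suppress=True)
s=env.get_obs();print(s["tool_pos"],s["eef_rot"])
for cam in("top","side"):
    f=optics.grab_frame(cam);cv2.imwrite(f"pics/{cam}0.png",f["color"]);print(cam,-f["R"].T@f["t"])
    for n in["pack","pack_grip","pack_label","other_pack","analyser","well_mouth","guard_handle","tube_rack","tip_box","buffer_bottle","control_jar"]:
        for d in finder.pinpoint(cam,n)[:3]:print(n,round(d["conf"],2),np.round(d["pixel"]),world(f,d["pixel"]))
E
```

```text
[0.139 0.506 0.199] [[-0.964  0.265 -0.001]
 [ 0.265  0.964 -0.002]
 [ 0.    -0.002 -1.   ]]
top [0.295 0.072 1.414]
pack 0.96 [199. 193.] [ 0.629  0.434 -0.001]
pack 0.68 [320. 216.] [0.26  0.342 0.032]
pack 0.57 [284. 156.] [ 0.364  0.533 -0.   ]
pack_grip 0.84 [217. 159.] [0.566 0.53  0.021]
pack_grip 0.82 [250. 180.] [0.468 0.46  0.02 ]
pack_grip 0.8 [259. 245.] [0.439 0.264 0.022]
pack_label 0.95 [207. 182.] [0.596 0.458 0.034]
pack_label 0.77 [267. 167.] [0.413 0.492 0.034]
pack_label 0.63 [317. 228.] [0.269 0.308 0.034]
other_pack 0.68 [226. 218.] [0.539 0.349 0.026]
analyser 0.84 [211. 390.] [ 0.575 -0.162  0.113]
analyser 0.22 [317. 452.] [ 0.273 -0.342  0.08 ]
well_mouth 0.59 [217. 403.] [ 0.57  -0.211  0.05 ]
tube_rack 0.89 [284. 388.] [ 0.365 -0.16   0.058]
tip_box 0.55 [162. 253.] [0.732 0.243 0.062]
buffer_bottle 0.7 [321. 451.] [ 0.261 -0.345  0.049]
control_jar 0.78 [282. 291.] [0.371 0.123 0.07 ]
side [ 0.123 -0.674  1.028]
pack 0.93 [206. 243.] [0.418 0.344 0.035]
pack 0.81 [227. 195.] [0.253 0.332 0.036]
pack 0.74 [183. 211.] [0.369 0.503 0.037]
pack_grip 0.92 [240. 223.] [0.311 0.252 0.024]
pack_grip 0.83 [224. 258.] [0.429 0.258 0.024]
pack_grip 0.82 [167. 262.] [0.557 0.504 0.026]
pack_label 0.97 [209. 251.] [0.433 0.318 0.038]
pack_label 0.74 [182. 218.] [0.39  0.495 0.038]
pack_label 0.73 [168. 278.] [0.599 0.459 0.038]
other_pack 0.74 [196. 282.] [0.545 0.324 0.037]
analyser 0.61 [309. 391.] [ 0.495 -0.309  0.252]
well_mouth 0.61 [299. 380.] [ 0.49  -0.277  0.25 ]
guard_handle 0.81 [226. 339.] [ 0.548 -0.021  0.207]
tube_rack 0.86 [341. 307.] [ 0.358 -0.19   0.059]
tip_box 0.79 [195. 346.] [0.713 0.198 0.062]
buffer_bottle 0.71 [436. 316.] [ 0.264 -0.4    0.092]
buffer_bottle 0.53 [225. 342.] [ 0.557 -0.023  0.207]
control_jar 0.97 [267. 258.] [0.359 0.105 0.022]
control_jar 0.55 [192. 283.] [0.559 0.339 0.036]
```

View pics/top0.png

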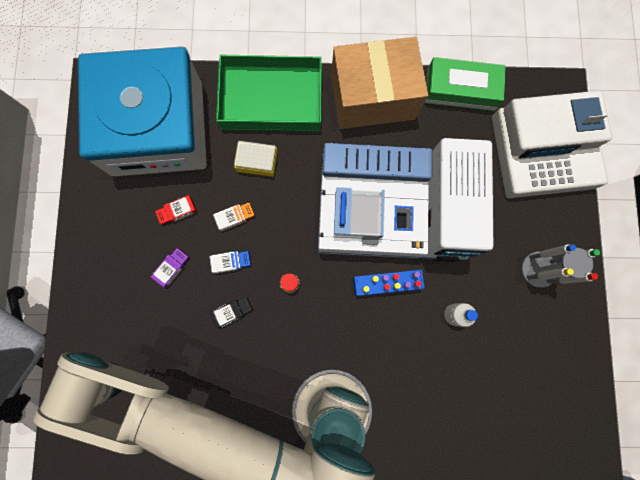

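View pics/side0.png

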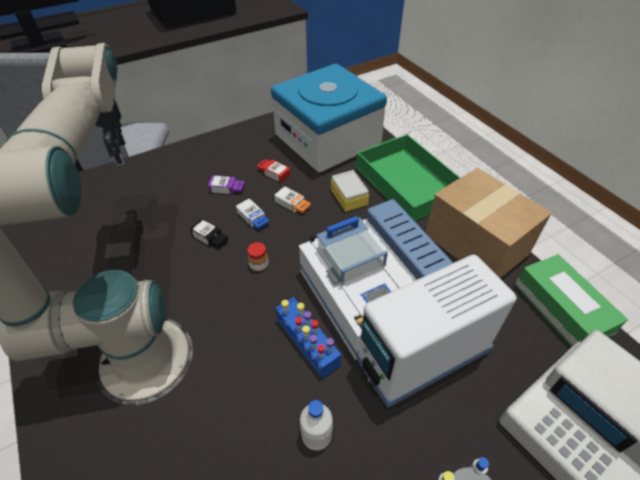

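The top view shows the blue pack at about (row 262, col 230) with its grip to the right. The well mouth is at (217, 403), the guard is open with its handle at (210, 344), and the tower is at (195, 465). The side view agrees. Next I fit poses to the depth clouds.

```bash
python3 - <<'E'
from h import *
np.set_printoptions(precision=4,suppress=True)
for cam,pk in(("top",(262,228)),("side",(213,252))):
    f=optics.grab_frame(cam);P,C=cloud(f,np.ones((480,640),bool));C=C.astype(int)
    blue=(C[:,0]-C[:,2]>60)&(C[:,0]>90)
    def rect(n,m):
        q=P[m]
        if len(q)<8:print(n,len(q));return
        r=cv2.minAreaRect((q[:,:2]*1000).astype(np.float32));print(cam,n,len(q),np.round(r[0],1),np.round(r[1],1),round(r[2],1),"med",np.median(q,0),"min",q.min(0),"max",q.max(0))
    x,y,z=P.T
    near=lambda a,b,r:np.hypot(x-a,y-b)<r
    rect("tower",(z>.242)&(z<.256)&near(.6,-.33,.22))
    rect("deckall",(z>.10)&(z<.26)&near(.6,-.17,.32)&(y<.06)&(y>-.45)&(x>.42))
    rect("deck",(abs(z-.115)<.005)&near(.6,-.17,.3))
    rect("mouthblue",blue&(abs(z-.115)<.012)&near(.57,-.2,.07))
    rect("floor",(abs(z-.05)<.006)&near(.57,-.2,.05))
    rect("handle",blue&(z>.19)&near(.57,-.03,.12))
    rect("roof",(abs(z-.175)<.005)&near(.57,-.09,.12))
    rect("pack",(z>.024)&(z<.05)&near(.43,.31,.09))
    rect("grip",blue&(z>.012)&near(.435,.262,.035))
    for n in("pack","pack_grip"):
        for d in finder.cut_out(cam,n):
            p=np.array(d["pixel"])
            if np.hypot(*(p-pk))<25:
                q,_=cloud(f,d["mask"]);q=q[q[:,2]>.012];r=cv2.minAreaRect((q[:,:2]*1000).astype(np.float32));print(n,d["conf"],len(q),r,np.median(q,0))
    a=(480-170,0)
    if cam=="top":cv2.imwrite("pics/z.png",cv2.resize(f["color"][130:290,200:500],None,fx=2.6,fy=2.6,interpolation=2))
E
```

```text
top tower 5507 [ 597.7 -340.1] [137.6 296.7] 87.3 med [ 0.5928 -0.3395  0.2483] min [ 0.4483 -0.4135  0.242 ] max [ 0.7479 -0.2663  0.2557]
top deckall 19844 [ 683.3 -190.4] [449.8 470.8] 87.6 med [ 0.6103 -0.2033  0.1633] min [ 0.4411 -0.4147  0.1001] max [0.9195 0.0434 0.2572]
top deck 4357 [ 674.5 -174.1] [418.  446.2] 87.7 med [ 0.5651 -0.1598  0.1141] min [ 0.4445 -0.3739  0.11  ] max [0.8961 0.0434 0.12  ]
top mouthblue 177 [ 554.5 -199.1] [53.2 74. ] 86.8 med [ 0.5504 -0.195   0.1147] min [ 0.5176 -0.226   0.1075] max [ 0.5924 -0.1712  0.1218]
top floor 154 [ 560.6 -207.3] [29.1 49.1] 88.3 med [ 0.5609 -0.2072  0.0496] min [ 0.5357 -0.2223  0.0442] max [ 0.5854 -0.1926  0.0557]
top handle 174 [561.1 -18.4] [14.  87.4] 87.8 med [ 0.5598 -0.0182  0.2069] min [ 0.5174 -0.0271  0.1961] max [ 0.6048 -0.0103  0.214 ]
top roof 1944 [560.2 -66.2] [136.2 130.5] 87.6 med [ 0.5594 -0.0723  0.1758] min [ 0.4936 -0.1351  0.17  ] max [0.6272 0.0042 0.18  ]
top pack 546 [434.4 308.8] [ 53.2 113.2] 9.9 med [0.4327 0.3184 0.0329] min [0.3999 0.2511 0.0241] max [0.4642 0.3677 0.0407]
top grip 1
[... 1063 characters left out ...]
25] max [ 0.6044 -0.0093  0.2152]
side roof 1346 [559.1 -66.2] [138.4 131.8] 87.6 med [ 0.5528 -0.0774  0.1785] min [ 0.4911 -0.1357  0.1701] max [0.6266 0.0053 0.18  ]
side pack 446 [432.9 307.9] [ 54.6 118.4] 10.2 med [0.4312 0.306  0.0349] min [0.398  0.2483 0.024 ] max [0.4628 0.3703 0.0438]
side grip 132 [440.3 272.5] [45.7 45.8] 11.4 med [0.4392 0.2653 0.0257] min [0.4149 0.2467 0.0122] max [0.4656 0.293  0.0403]
pack 0.93 505 ((432.05401611328125, 305.587890625), (53.6268196105957, 114.15889739990234), 10.320369720458984) [0.4299 0.3005 0.0339]
pack_grip 0.65 472 ((431.77459716796875, 305.57568359375), (52.879798889160156, 113.84270477294922), 11.91535472869873) [0.4291 0.3008 0.034 ]
```

View pics/z.png

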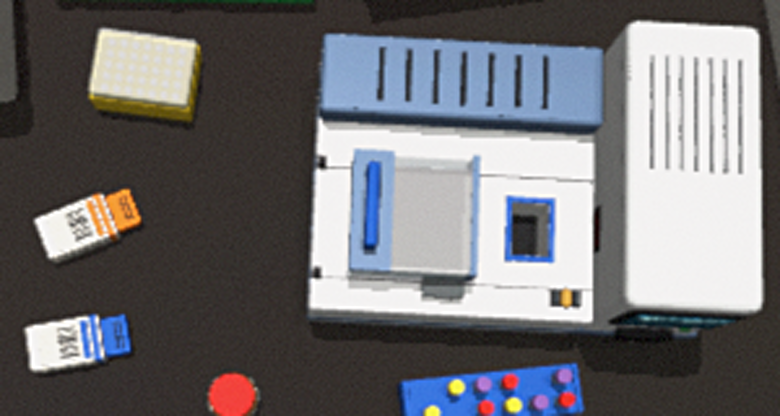

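The well centre is at about (0.554, -0.199) with analyser yaw -2.4°. The pack's grip point is at about (0.442, 0.258), pointing 10° away from -y. Since the tool only points down, I'll grip the 44 mm width lightly and pivot the pack up about its lower edge. First the approach.

```bash
python3 -m handwheel '[-358,-160,0,1.127,-358,-160,0,1.127,-358,-160,0,1.127,-358,-160,0,1.127,-358,-160,0,1.127,-358,-160,50,1.127,-358,-160,100,1.127,-358,-160,120,1.127,-358,-160,120,1.127,-358,-160,120,1.127,-358,-160,120,1.127,-358,-160,120,1.127]' 70 20
cat > st.py <<'E'
from h import *
np.set_printoptions(precision=4,suppress=True)
f=optics.grab_frame("top");P,C=cloud(f,np.ones((480,640),bool));C=C.astype(int);s=env.get_obs()
print(s["tool_pos"],np.degrees(np.arctan2(s["eef_rot"][1,0],s["eef_rot"][0,0])),s["force"],s["t"])
E
python3 st.py
```

```text
t: 2.7
tool_pos: [0.4422, 0.2584, 0.0816]
eef_rot: [[-0.176, 0.984, 0.003], [0.984, 0.176, 0.002], [0.001, 0.003, -1.0]]
force: [-0.7, -0.3, 0.7]
gripper_width: 0.0696
grasp_force: 0.0
[0.4422 0.2585 0.0817] 100.15783755443849 [-0.1011 -0.5747  0.1284] 2.75
```

```bash
python3 -m handwheel '[0,0,30,0,0,0,55,0,0,0,70,0,0,0,77,0,0,0,77,0,0,0,77,0]' 70 20; python3 -m handwheel '[0,0,0,0,0,0,0,0,0,0,0,0,0,0,0,0,0,0,0,0,0,0,0,0]' 35 20
```

```text
t: 3.35
tool_pos: [0.4425, 0.2581, 0.0043]
eef_rot: [[-0.176, 0.984, 0.002], [0.984, 0.176, 0.001], [0.001, 0.002, -1.0]]
force: [0.6, 0.0, -0.2]
gripper_width: 0.0701
grasp_force: 0.0
t: 3.95
tool_pos: [0.4418, 0.2573, 0.0028]
eef_rot: [[-0.175, 0.985, -0.0], [0.985, 0.175, 0.0], [0.0, 0.0, -1.0]]
force: [0.1, -0.2, -0.2]
gripper_width: 0.0352
grasp_force: 0.0
```

```bash
python3 - <<'E'
from h import *
a=optics.grab_frame("side")["color"][160:280,180:320];b=optics.grab_frame("top")["color"][200:320,170:310]
cv2.imwrite("pics/g1.png",np.vstack([cv2.resize(i,(700,600)) for i in(a,)]));cv2.imwrite("pics/g1.png",np.hstack([cv2.resize(i,(400,343),interpolation=2) for i in(a,b)]))
E
```

```text
(no output)
```

View pics/g1.png

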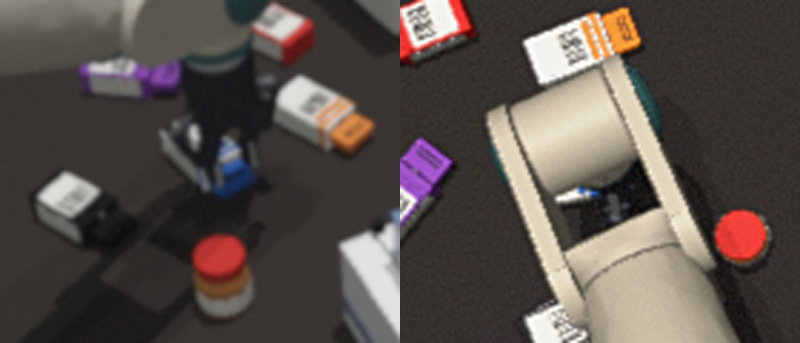

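The side crop shows the finger tips beside the blue grip, at crop pixels (205,180) and (253,155). No grip force is reported, so I'll check the reading and close further.

```bash
python3 - <<'E'
from h import *
s=env.get_obs();print(s["gripper_width"],s["grasp_force"],s["force"],s["tool_pos"])
f=optics.grab_frame("side");cv2.imwrite("pics/g2.png",cv2.resize(f["color"][190:260,215:285],(600,600),interpolation=2))
P,C=cloud(f,np.ones((480,640),bool));C=C.astype(int)
x,y,z=P.T;m=(C[:,0]-C[:,2]>60)&(z>.008)&(z<.06)&(np.hypot(x-.435,y-.262)<.06);print(m.sum(),P[m].min(0),P[m].max(0),np.median(P[m],0))
d=np.array([.174,-.985]);a=np.array([.985,.174]);q=P[m][:,:2]-s["tool_pos"][:2];print("along d",np.percentile(q@d,[1,50,99]),"across",np.percentile(q@a,[1,50,99]))
E
```

```text
0.03520104272525119 0.0 [0.55960981 1.05032818 0.44526453] [0.44176699 0.25728135 0.00276875]
58 [0.42617477 0.2496982  0.01659358] [0.4627589  0.28148865 0.0293681 ] [0.4476732  0.26483755 0.02548129]
along d [-0.02257186 -0.00460113  0.00638369] across [-0.0162005   0.00635258  0.0229998 ]
```

View pics/g2.png

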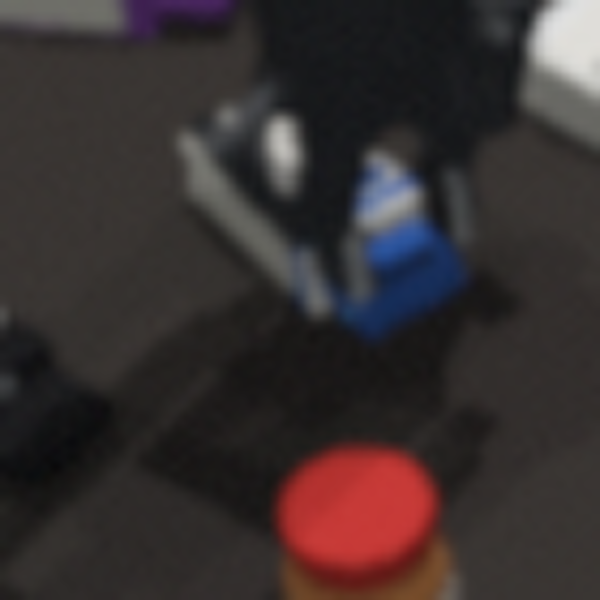

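```bash
python3 - <<'E'
from h import *
np.set_printoptions(precision=3,suppress=True)
s=env.get_obs();f=optics.grab_frame("side")
rr,cc=np.mgrid[200:252:3,228:276:3]
R=s["eef_rot"]
for r in range(206,242,2):
    print(r,end=": ")
    for c in range(236,274,3):
        p=world(f,(r,c));q=p-s["tool_pos"];c3=f["color"][r,c]
        print("%d,%d,%d"%tuple(np.round(1000*np.array([-q@R[:,0],q@R[:,1],p[2]]))),"B" if int(c3[0])-int(c3[2])>50 else("W" if c3.min()>110 else "."),end=" | ")
    print()
E
```

```text
206: -131,-14,10 . | -2,-64,136 . | 4,-58,136 . | 5,-49,131 . | -14,-30,105 W | -2,-26,112 . | 12,-24,120 . | 15,-16,118 . | -82,48,6 . | -10,18,78 . | 8,18,91 . | 9,28,86 . | -54,77,9 . | 
208: -125,-18,7 . | 1,-67,132 . | 7,-61,132 . | 8,-52,127 . | -15,-31,97 W | -3,-27,103 . | 12,-25,113 . | 16,-18,112 . | -77,44,4 . | -10,18,70 . | 6,19,82 . | 9,28,78 . | -51,74,4 . | 
210: -116,-23,8 . | -90,-25,28 . | 9,-63,127 . | 11,-54,123 . | -12,-34,93 W | -3,-28,96 . | 12,-26,106 . | 9,-14,96 . | -38,22,38 W | -11,17,61 . | 6,18,73 . | 4,29,65 . | -45,70,2 . | 
212: -111,-27,5 . | -93,-25,18 . | -19,-50,89 . | 10,-55,114 . | 9,-45,107 . | 0,-31,92 . | 10,-26,95 . | -35,8,39 . | -32,17,36 B | -12,16,52 W | 6,17,65 . | 7,27,59 . | -37,64,2 . | 
214: -105,-31,3 . | -94,-26,8 . | -73,-26,24 . | 7,-55,103 . | 9,-46,100 . | 6,-35,90 . | 9,-27,87 . | -30,4,37 . | -29,14,32 W | -22,21,32 . | 6,16,57 . | 6,27,50 . | -30,59,2 . | 
216: -97,-36,3 . | -89,-30,5 . | -77,-25,11 . | -55,-25,28 . | 9,-47,92 . | 9,-38,86 . | 10,-28,80 . | -23,0,37 . | -24,11,28 . | -18,18,28 B | 3,17,45 . | 8,25,44 . | -
[... 1418 characters left out ...]
12,2 . | 
234: -31,-79,2 . | -25,-72,2 . | -19,-65,2 . | -13,-57,2 . | -6,-51,3 . | -1,-43,2 . | 5,-36,1 . | 12,-29,2 . | 17,-21,1 . | 24,-15,3 . | 31,-8,3 . | 37,0,3 . | 42,7,3 . | 
236: -24,-83,2 . | -17,-77,3 . | -11,-69,2 . | -6,-62,2 . | 0,-55,2 . | 6,-47,1 . | 12,-40,1 . | 18,-33,1 . | 24,-26,2 . | 32,-20,3 . | 38,-13,3 . | 43,-5,2 . | 49,2,2 . | 
238: -16,-88,3 . | -11,-81,2 . | -5,-74,2 . | 2,-67,2 . | 8,-60,2 . | 13,-52,2 . | 19,-45,2 . | 25,-38,1 . | 32,-31,2 . | 37,-24,1 . | 43,-17,2 . | 50,-10,2 . | 55,-2,1 . | 
240: -9,-93,3 . | -3,-86,3 . | 3,-79,2 . | 8,-71,2 . | 14,-64,2 . | 20,-57,2 . | 27,-51,3 . | 33,-43,3 . | 39,-36,2 . | 44,-28,1 . | 50,-22,2 . | 57,-15,2 . | 63,-8,3 . |
```

The depth readings put the finger tips near 30–40 mm, above the grip, although the TCP reads 3 mm. I'll open and lower in small steps while watching the force.

```bash
python3 -m handwheel '[0,0,0,0,0,0,0,0,0,0,0,0,0,0,0,0,0,0,4,0,0,0,8,0,0,0,8,0]' 66 20; python3 - <<'E'
from h import *
s=env.get_obs();f=optics.grab_frame("side");P,C=cloud(f,np.ones((480,640),bool));R=s["eef_rot"]
q=(P-s["tool_pos"])@R; dark=C.max(1)<75
for sg in(-1,1):
  for lo in range(12,80,6):
    m=(abs(q[:,0])<22)&(q[:,1]*sg>20)&(q[:,1]*sg<62)&(P[:,2]*1000>lo)&(P[:,2]*1000<lo+6)
    print(sg,lo,m.sum(),np.round(1000*np.median(q[m],0)) if m.sum() else"",np.median(C[m],0) if m.sum() else "")
E
```

```text
t: 4.85
tool_pos: [0.4412, 0.257, -0.0062]
eef_rot: [[-0.175, 0.985, -0.001], [0.985, 0.175, -0.001], [-0.0, -0.002, -1.0]]
force: [-0.3, 0.1, 0.1]
gripper_width: 0.0662
grasp_force: 0.0
-1 12 0  
-1 18 0  
-1 24 0  
-1 30 0  
-1 36 0  
-1 42 0  
-1 48 0  
-1 54 0  
-1 60 0  
-1 66 0  
-1 72 0  
-1 78 0  
1 12 0  
1 18 0  
1 24 0  
1 30 0  
1 36 0  
1 42 0  
1 48 0  
1 54 0  
1 60 0  
1 66 0  
1 72 0  
1 78 0
```

```bash
cat > tips.py <<'E'
from h import *
s=env.get_obs();R=s["eef_rot"]
f=optics.grab_frame("side");P,C=cloud(f,np.ones((480,640),bool))
q=1000*(P-s["tool_pos"])@R; z=P[:,2]*1000
for sg in(-1,1):
  for lo in range(8,80,6):
    m=(abs(q[:,0])<25)&(q[:,1]*sg>14)&(q[:,1]*sg<65)&(z>lo)&(z<lo+6)
    if m.sum():print(sg,lo,m.sum(),np.round(np.percentile(q[m],[5,50,95],axis=0)).astype(int).tolist(),np.median(C[m],0))
cv2.imwrite("pics/g3.png",cv2.resize(f["color"][190:260,215:285],(600,600),interpolation=2))
E
python3 tips.py
```

```text
-1 8 1 [[-2, -17, -15], [-2, -17, -15], [-2, -17, -15]] [54. 31. 24.]
-1 14 6 [[-3, -21, -25], [0, -20, -23], [14, -17, -20]] [77.5 44.5 24.5]
-1 20 9 [[-6, -21, -31], [0, -19, -30], [15, -15, -28]] [88. 45. 23.]
-1 26 10 [[-2, -31, -36], [6, -18, -34], [18, -15, -32]] [89. 47. 25.]
-1 38 5 [[-11, -43, -49], [-7, -39, -48], [-3, -36, -46]] [66. 64. 62.]
-1 44 8 [[-12, -48, -55], [-6, -44, -52], [5, -37, -50]] [41.  39.5 39. ]
-1 50 9 [[-11, -47, -61], [-7, -43, -58], [1, -35, -57]] [41. 39. 37.]
-1 56 8 [[-11, -48, -67], [-7, -44, -64], [2, -36, -62]] [46.  43.5 42. ]
-1 62 9 [[-11, -49, -73], [-6, -41, -70], [2, -37, -68]] [48. 46. 44.]
-1 68 9 [[-10, -48, -79], [-6, -44, -76], [-3, -35, -75]] [31. 29. 27.]
-1 74 5 [[-10, -50, -85], [-9, -46, -84], [-5, -36, -81]] [32. 29. 28.]
1 8 1 [[-17, 30, -14], [-17, 30, -14], [-17, 30, -14]] [23. 24. 26.]
1 14 3 [[-5, 17, -24], [-4, 18, -23], [-3, 20, -22]] [74. 41. 24.]
1 20 16 [[-4, 15, -31], [12, 20, -30], [23, 23, -27]] [88.  47.5 33.5]
1 26 6 [[-5, 14, -37], [-1, 18, -33], [22, 22, -32]] [87.5 46.  27.5]
1 32 3 [[0, 32, -42], [3, 32, -42], [8, 33, -39]] [37. 39. 41.]
1 38 8 [[-11, 22, -49], [-3, 33, -46], [19, 41, -44]] [48.5 48.5 49. ]
1 44 10 [[-12, 31, -55], [-7, 33, -53], [4, 40, -50]] [41.  40.5 39.5]
1 50 10 [[-7, 32, -61], [-1, 33, -58], [12, 44, -56]] [38.5 40.  43. ]
1 56 6 [[-10, 32, -66], [-3, 33, -64], [11, 36, -62]] [34.  35.  35.5]
1 62 8 [[-11, 31, -71], [-7, 33, -70], [7, 41, -68]] [44.5 44.5 46. ]
1 68 13 [[-12, 31, -79], [-5, 33, -78], [9, 39, -75]] [42. 42. 43.]
1 74 7 [[-12, 33, -85], [-7, 36, -83], [3, 48, -82]] [35. 34. 34.]
```

View pics/g3.png

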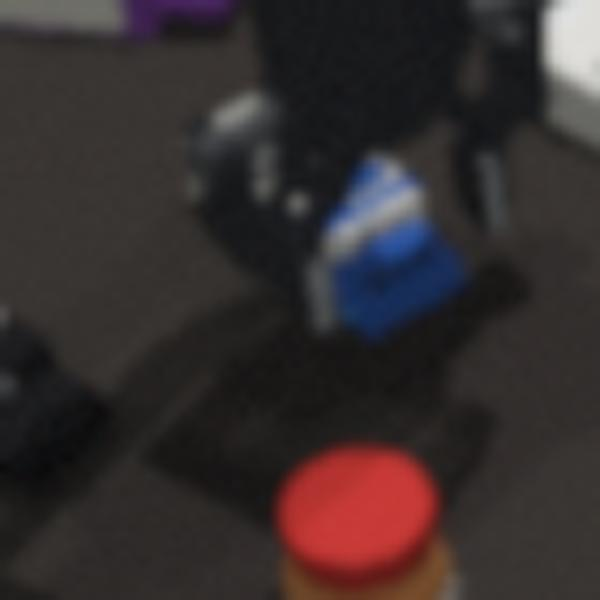

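The fingers end about 34 mm above the bench while the TCP reads -6 mm, so the real tips sit about 30 mm higher than stated. I'll lower a further 24 mm, then close.

```bash
python3 -m handwheel '[0,0,8,0,0,0,16,0,0,0,24,0,0,0,24,0]' 66 20; python3 -m handwheel '[0,0,0,0,0,0,0,0,0,0,0,0,0,0,0,0,0,0,0,0,0,0,0,0]' 35 20;python3 tips.py | cut -c1-110 | grep -v " 5. \| 6. \| 7. "
```

```text
t: 5.35
tool_pos: [0.4407, 0.2567, -0.031]
eef_rot: [[-0.175, 0.985, -0.003], [0.985, 0.175, -0.001], [-0.001, -0.003, -1.0]]
force: [-0.3, -0.0, -0.2]
gripper_width: 0.066
grasp_force: 0.0
t: 5.95
tool_pos: [0.4421, 0.2574, -0.0289]
eef_rot: [[-0.175, 0.985, 0.001], [0.985, 0.175, 0.0], [0.0, 0.001, -1.0]]
force: [0.3, 0.7, 0.9]
gripper_width: 0.0434
grasp_force: 23.2
-1 8 2 [[-9, -27, -40], [-7, -27, -39], [-5, -26, -38]] [73.5 73.5 71. ]
-1 14 10 [[-9, -36, -47], [-4, -29, -47], [5, -15, -44]] [58.5 45.5 33. ]
-1 20 10 [[-10, -36, -54], [-4, -29, -52], [4, -16, -49]] [55.  49.  35.5]
-1 26 10 [[-12, -37, -60], [-6, -31, -57], [3, -20, -55]] [50. 42. 38.]
-1 32 9 [[-12, -37, -67], [-7, -33, -65], [1, -27, -62]] [39. 37. 36.]
-1 38 7 [[-13, -36, -72], [-9, -29, -70], [-4, -26, -68]] [64. 61. 55.]
-1 44 4 [[-11, -35, -78], [-11, -31, -77], [-8, -27, -74]] [40.5 38.5 37. ]
1 8 6 [[-9, 19, -43], [-8, 22, -40], [-1, 28, -38]] [53.5 41.5 36.5]
1 14 6 [[-9, 17, -48], [-7, 21, -47], [-4, 29, -46]] [61.  42.  37.5]
1 20 16 [[-8, 16, -55], [4, 20, -53], [21, 25, -50]] [82.5 44.  25. ]
1 26 12 [[-13, 15, -60], [-5, 21, -58], [22, 27, -56]] [64.5 51.5 46. ]
1 32 11 [[-10, 19, -67], [-7, 23, -64], [6, 32, -61]] [51. 44. 43.]
1 38 9 [[-11, 19, -73], [0, 23, -72], [10, 26, -70]] [45. 43. 44.]
1 44 7 [[-11, 19, -78], [-6, 22, -75], [1, 28, -74]] [29. 28. 25.]
```

The grip is held (43.4 mm, 23 N). Now the first part of the pivot arc.

```bash
python3 -m handwheel '[2,0,-8,0,5,0,-16,0,8,0,-24,0,12,0,-32,0,18,0,-41,0,24,0,-49,0,30,0,-56,0,37,0,-62,0,37,0,-62,0]'; cat > pk.py <<'E'
from h import *
np.set_printoptions(precision=1,suppress=True)
s=env.get_obs();R=s["eef_rot"];T=s["tool_pos"]
for cam in("side",):
    f=optics.grab_frame(cam);print(s["tool_pos"]*1000,s["force"],s["grasp_force"])
    for d in finder.cut_out(cam,"pack"):
        P,C=cloud(f,d["mask"]);q=1000*(P-T)@R
        if np.hypot(*np.median(q,0)[:2])<130 and d["conf"]>.3:
            c=C.astype(int);b=c[:,0]-c[:,2]>50;w=c.min(1)>100
            print(d["conf"],len(q),"zmin",np.percentile(P[:,2],[1,99])*1000,"toolframe p2/50/98",np.percentile(q,[2,50,98],axis=0).tolist(),"blue",np.median(q[b],0),"white",np.median(q[w],0))
import sys
if len(sys.argv)>1:cv2.imwrite(sys.argv[1],cv2.resize(f["color"][150:270,200:320],(600,600),interpolation=2))
E
python3 pk.py pics/g4.png
```

```text
t: 6.9
tool_pos: [0.4356, 0.2949, 0.0339]
eef_rot: [[-0.176, 0.984, 0.002], [0.984, 0.176, 0.001], [0.001, 0.002, -1.0]]
force: [0.8, -0.4, -3.6]
gripper_width: 0.0435
grasp_force: 22.1
[435.6 294.9  33.9] [ 0.8 -0.4 -3.6] 22.083798050880432
0.51 184 zmin [  4.3 176.3] toolframe p2/50/98 [[-6.603236536924795, -61.62175972449743, -141.07554535899192], [12.894835721904801, 1.5484463244942068, -55.1324208879503], [174.05854244281295, 37.10661314996001, 13.43961410889287]] blue [  2.1   3.2 -53.3] white [ 97.1  -6.2 -57.8]
```

View pics/g4.png

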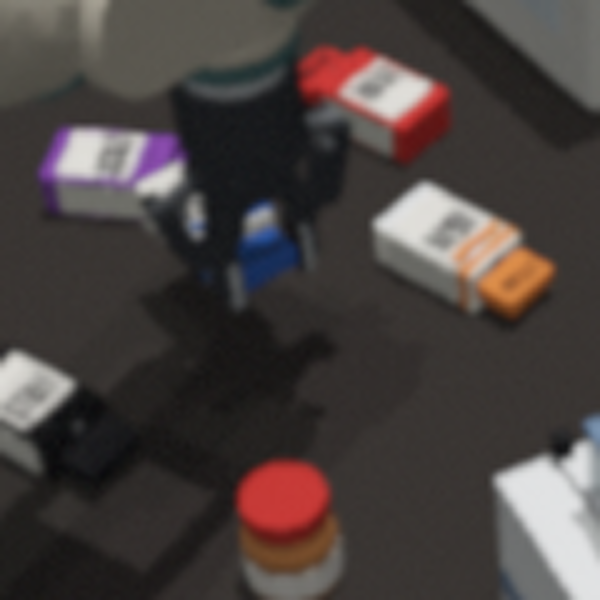

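The side crop shows the pack still level in the fingers, blue grip at (265,255), so pad friction holds it. I'll set it back down and regrasp only the last ~7 mm of the grip, so it can swing.

```bash
python3 -m handwheel '[-13,0,21,0,-25,0,46,0,-37,0,58,0,-37,0,61,0,-37,0,61,0]'; python3 -m handwheel '[0,0,0,0,0,0,0,0,0,0,0,0,-5,0,-3,0,-10,0,-6,0,-10,0,-6,0]' 60 20;python3 -m handwheel '[0,0,0,0,0,0,0,0,0,0,0,0,0,0,0,0]' 35 20; python3 -m handwheel '[2,0,-8,0,5,0,-16,0,8,0,-24,0,12,0,-32,0,18,0,-41,0,24,0,-49,0,30,0,-56,0,37,0,-62,0,37,0,-62,0]'; python3 pk.py pics/g5.png
```

```text
t: 7.5
tool_pos: [0.442, 0.2566, -0.0279]
eef_rot: [[-0.174, 0.985, -0.0], [0.985, 0.174, -0.0], [-0.0, -0.0, -1.0]]
force: [-0.1, -1.1, -1.7]
gripper_width: 0.0437
grasp_force: 23.2
t: 8.1
tool_pos: [0.4441, 0.247, -0.0215]
eef_rot: [[-0.174, 0.985, 0.001], [0.985, 0.174, 0.0], [0.0, 0.001, -1.0]]
force: [0.1, 0.4, 0.5]
gripper_width: 0.06
grasp_force: 0.0
t: 8.5
tool_pos: [0.4438, 0.2474, -0.0219]
eef_rot: [[-0.175, 0.985, 0.0], [0.985, 0.175, -0.0], [-0.0, 0.0, -1.0]]
force: [-0.8, -2.6, 4.7]
gripper_width: 0.0435
grasp_force: 20.9
t: 9.4
tool_pos: [0.4373, 0.2851, 0.0408]
eef_rot: [[-0.176, 0.984, 0.001], [0.984, 0.176, 0.001], [0.001, 0.002, -1.0]]
force: [1.2, 0.2, -2.4]
gripper_width: 0.043
grasp_force: 22.0
[437.3 285.1  40.8] [ 1.2  0.2 -2.4] 21.986096799373627
0.69 145 zmin [19.4 88. ] toolframe p2/50/98 [[1.2231951169522675, -29.211437287408547, -46.45374615270881], [33.89328101218903, -11.337515085177245, -24.389752845934332], [85.45310516781672, 20.348959155456946, 17.90761254125251]] blue [  6.4   3.8 -42.3] white [ 36.9   5.4 -27. ]
```

View pics/g5.png

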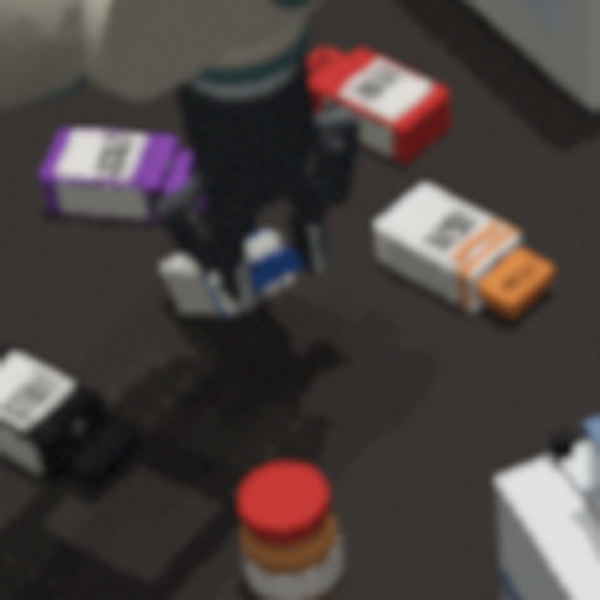

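The pack has now swung partly, tail down by about 40°. The orange, red, purple and black packs are undisturbed. A few vertical shakes should ratchet it down to hanging.

```bash
python3 -m handwheel '[0,0,-50,0,0,0,-100,0,0,0,-130,0,0,0,-85,0,0,0,-130,0,0,0,-85,0,0,0,-130,0,0,0,-85,0,0,0,-130,0,0,0,-85,0,0,0,-130,0,0,0,-130,0,0,0,-130,0]'; python3 pk.py
```

```text
t: 10.8
tool_pos: [0.4386, 0.2846, 0.1716]
eef_rot: [[-0.175, 0.985, 0.005], [0.985, 0.175, 0.003], [0.002, 0.005, -1.0]]
force: [0.3, -0.4, -3.5]
gripper_width: 0.043
grasp_force: 22.7
[438.6 284.6 171.6] [ 0.3 -0.4 -3.5] 22.72324115037918
0.63 620 zmin [  2.2 212.3] toolframe p2/50/98 [[-16.499741940605503, -27.969474609813943, -40.15418045984335], [-10.309779397111075, -6.301547229391307, 10.95686803143257], [77.12608756566542, 34.16712158186352, 159.7212292336684]] blue [ -4.   -1.7 -33.7] white [-12.9  -4.5  32.1]
```

```bash
cat > tilt.py <<'E'
from h import *
s=env.get_obs();R=s["eef_rot"];T=s["tool_pos"];f=optics.grab_frame("side");P,C=cloud(f,np.ones((480,640),bool));q=1000*(P-T)@R
c=C.astype(int);w=c.min(1)>85
m=(abs(q[:,1])<32)&(q[:,0]>-50)&(q[:,0]<45)&(q[:,2]>-50)&(q[:,2]<95)&(P[:,2]>.006)
u=m&w
for a in range(-50,95,10):
    k=m&(q[:,2]>a)&(q[:,2]<a+10)
    if k.sum()>3:print(a,k.sum(),np.round(np.percentile(q[k],[3,50,97],axis=0)).astype(int).tolist(),np.median(C[k],0).astype(int))
print("bottom world z",np.percentile(P[m,2],1)*1000)
import sys
if len(sys.argv)>1:cv2.imwrite(sys.argv[1],cv2.resize(f["color"][130:250,200:320],(600,600),interpolation=2))
E
python3 tilt.py pics/g6.png
```

```text
-50 42 [[-12, -29, -48], [-3, 12, -43], [7, 27, -40]] [73 51 44]
-40 62 [[-7, -22, -39], [-3, 2, -37], [10, 19, -30]] [81 45 24]
-30 33 [[-6, -23, -29], [-3, -8, -24], [3, 15, -20]] [69 36 21]
-20 47 [[-12, -25, -19], [-3, -1, -14], [12, 20, -10]] [86 51 38]
-10 95 [[-16, -28, -10], [-9, -8, -7], [19, 23, -1]] [106 100  98]
0 44 [[-15, -29, 1], [-11, -12, 4], [14, 21, 9]] [99 93 90]
10 52 [[-13, -28, 10], [-10, -9, 14], [15, 20, 19]] [110 114 115]
20 50 [[-14, -28, 20], [-10, -13, 24], [15, 23, 29]] [110 115 116]
30 46 [[-12, -28, 31], [-9, -9, 35], [14, 22, 39]] [111 115 116]
40 48 [[-12, -28, 41], [-8, -7, 46], [16, 20, 50]] [110 115 116]
50 44 [[-11, -28, 50], [-8, -10, 55], [15, 20, 59]] [111 115 116]
60 48 [[-10, -27, 60], [-7, -10, 65], [17, 23, 69]] [108 113 114]
70 9 [[-9, -18, 70], [-6, 0, 72], [-4, 19, 76]] [104 109 110]
bottom world z 99.55540779389904
```

View pics/g6.png

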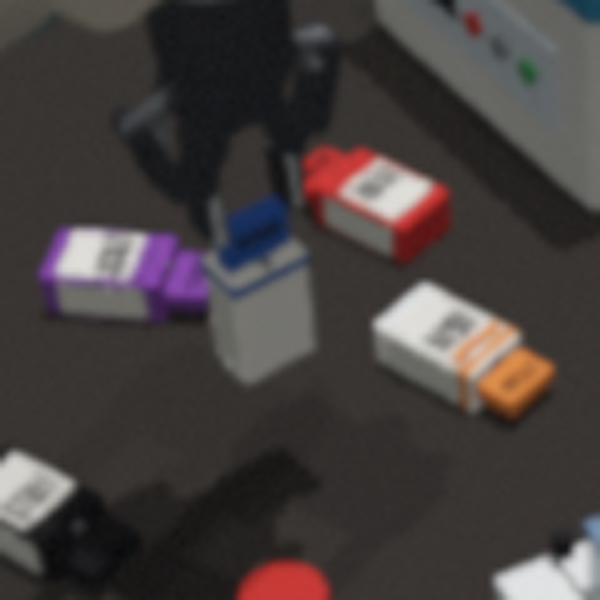

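The pack hangs nearly vertical, about 5° off, at crop (260,300) with its underside about 97 mm up. Lowering it to the bench.

```bash
python3 -m handwheel '[0,0,30,0,0,0,60,0,0,0,80,0,0,0,88,0,0,0,92,0,0,0,94,0,0,0,94,0]'; python3 tilt.py | tail -4; python3 -m handwheel '[0,0,1,0,0,0,2,0,0,0,3,0,0,0,3,0]'
```

```text
t: 11.65
tool_pos: [0.4377, 0.2844, 0.0773]
eef_rot: [[-0.175, 0.985, 0.002], [0.985, 0.175, 0.001], [0.001, 0.002, -1.0]]
force: [-1.0, 0.0, 0.2]
gripper_width: 0.0429
grasp_force: 23.0
50 36 [[-13, -28, 51], [-9, -9, 55], [11, 20, 59]] [111 116 117]
60 41 [[-34, -27, 61], [-9, -7, 65], [18, 21, 70]] [108 113 114]
70 17 [[-48, -30, 70], [-10, -2, 71], [24, 22, 71]] [54 57 59]
bottom world z 6.4328291247198655
t: 12.1
tool_pos: [0.4382, 0.2855, 0.0769]
eef_rot: [[-0.176, 0.984, 0.004], [0.984, 0.176, 0.004], [0.003, 0.005, -1.0]]
force: [-6.6, 1.2, 16.4]
gripper_width: 0.043
grasp_force: 24.5
```

Contact at 16 N, so I ease off, release and rise.

```bash
python3 -m handwheel '[0,0,-3,0,0,0,-3,0]'; python3 -m handwheel '[0,0,0,0,0,0,0,0,0,0,0,0,0,0,0,0]' 60 20; python3 -m handwheel '[0,0,-30,0,0,0,-60,0,0,0,-60,0,0,0,-60,0]'; python3 - <<'E'
from h import *
np.set_printoptions(precision=1,suppress=True)
for cam in("side","top"):
    f=optics.grab_frame(cam);P,C=cloud(f,np.ones((480,640),bool));P=P*1000;C=C.astype(int)
    n=np.hypot(P[:,0]-438,P[:,1]-285)<55
    for nm,m in(("body",n&(P[:,2]>30)&(P[:,2]<92)),("bodytop",n&(P[:,2]>78)&(P[:,2]<90)),("griptop",n&(P[:,2]>104)&(P[:,2]<125)&(C[:,0]-C[:,2]>30)),("front",n&(P[:,2]>15)&(P[:,2]<75)&(C.min(1)>85))):
        q=P[m]
        if len(q)>6:
            r=cv2.minAreaRect(q[:,:2].astype(np.float32));print(cam,nm,len(q),r,"z",np.percentile(q[:,2],[2,50,98]))
        if nm=="front" and len(q)>20:
            d=np.array([.174,-.985]);a=q[:,:2]@d;k=np.abs(q[:,:2]@[.985,.174]-np.median(q[:,:2]@[.985,.174]))<20
            print("slope",np.polyfit(q[k,2],a[k],1))
E
```

```text
t: 12.3
tool_pos: [0.4382, 0.2844, 0.0773]
eef_rot: [[-0.175, 0.985, 0.003], [0.985, 0.175, 0.002], [0.001, 0.004, -1.0]]
force: [0.7, 1.7, 5.6]
gripper_width: 0.0427
grasp_force: 23.5
t: 12.7
tool_pos: [0.437, 0.2838, 0.0755]
eef_rot: [[-0.175, 0.985, -0.0], [0.985, 0.175, -0.0], [-0.0, -0.0, -1.0]]
force: [-0.3, 0.3, 0.1]
gripper_width: 0.0601
grasp_force: 0.0
t: 13.1
tool_pos: [0.4374, 0.284, 0.1362]
eef_rot: [[-0.175, 0.985, 0.001], [0.985, 0.175, 0.001], [0.0, 0.001, -1.0]]
force: [0.4, 0.8, -1.0]
gripper_width: 0.06
grasp_force: 0.0
side body 315 ((435.85699462890625, 287.1843566894531), (55.672515869140625, 33.94716262817383), 2.9625909328460693) z [31.4 65.9 89.7]
side bodytop 99 ((436.4681396484375, 288.5784606933594), (53.2658576965332, 33.35866165161133), 6.242570877075195) z [78.3 84.7 89.5]
side griptop 81 ((435.8251037597656, 288.805419921875), (42.801883697509766, 17.95219612121582), 11.813226699829102) z [104.8 114.  119.2]
side front 244 ((433.7331237792969, 277.0765075683594), (24.871742248535156, 56.43119430541992), 75.60975646972656) z [16.4 44.5 72.2]
slope [  -0.  -197.3]
top body 74 ((429.4368591308594, 276.4910888671875), (17.652389526367188, 41.416873931884766), 78.76284790039062) z [36.1 80.8 89.9]
top bodytop 43 ((432.4182434082031, 276.3868103027344), (37.53535461425781, 11.577993392944336), 2.943554401397705) z [79.4 82.3 88.2]
top front 9 ((422.7816162109375, 273.0086669921875), (8.02845287322998, 24.74414825439453), 71.02653503417969) z [22.1 50.3 65.7]
```

It stands upright at about (0.436, 0.289). Rotating 90° and regrasping across the 14 mm side.

```bash
python3 -m handwheel '[5.7,0,0,0.15,5.7,0,0,0.3,5.7,0,0,0.45,5.7,0,0,0.6,5.7,0,0,0.75,5.7,0,0,0.9,5.7,0,0,1.05,5.7,0,0,1.2,5.7,0,0,1.35,5.7,0,0,1.5,5.7,0,0,1.571,5.7,0,0,1.571,5.7,0,30,1.571,5.7,0,55,1.571,5.7,0,70,1.571,5.7,0,78,1.571,5.7,0,78,1.571,5.7,0,78,1.571]' 50 40; python3 -m handwheel '[0,0,0,0,0,0,0,0,0,0,0,0,0,0,0,0,0,0,0,0,0,0,0,0]' 5 40
```

```text
t: 15.0
tool_pos: [0.4364, 0.2897, 0.0584]
eef_rot: [[0.984, 0.176, 0.001], [0.176, -0.984, 0.0], [0.001, -0.0, -1.0]]
force: [-0.6, 0.1, -0.6]
gripper_width: 0.0499
grasp_force: 0.0
t: 15.6
tool_pos: [0.4365, 0.2899, 0.0586]
eef_rot: [[0.985, 0.175, 0.001], [0.175, -0.985, 0.001], [0.002, -0.001, -1.0]]
force: [0.1, 1.2, 5.8]
gripper_width: 0.0135
grasp_force: 40.3
```

```bash
python3 -m handwheel '[0,0,-20,0,0,0,-60,0,0,0,-110,0,0,0,-160,0,0,0,-210,0,0,0,-235,-0.1,2,30,-235,-0.24,4,60,-235,-0.38,6,90,-235,-0.52,8,120,-235,-0.66,10,150,-235,-0.8,12,180,-235,-0.94,14,210,-235,-1.08,16,240,-235,-1.22,18,270,-235,-1.36,20,300,-235,-1.5,20,300,-235,-1.5]'; python3 - <<'E'
from h import *
s=env.get_obs();d=np.array([.554,-.199,.288])-s["tool_pos"];print(1000*s["eef_rot"].T@d,"world",d)
yaw=np.arctan2(s["eef_rot"][1,0],s["eef_rot"][0,0]);print("roll",-(np.radians(177.6)-yaw))
E
```

```text
t: 17.3
tool_pos: [0.5082, -0.0055, 0.2909]
eef_rot: [[-0.105, 0.995, -0.004], [0.995, 0.105, -0.001], [-0.001, -0.004, -1.0]]
force: [-0.1, 0.3, -3.1]
gripper_width: 0.0133
grasp_force: 39.5
[-197.24474392   25.36493595    2.93492609] world [ 0.04582826 -0.19351686 -0.00291166]
roll -1.4242135670300804
```

```bash
python3 -m handwheel '[-25,3,0,-0.14,-50,6,0,-0.28,-75,9,0,-0.42,-100,12,0,-0.56,-125,15,0,-0.7,-150,18,0,-0.84,-175,22,0,-0.98,-197,25,0,-1.12,-197,25,0,-1.26,-197,25,0,-1.4,-197,25,0,-1.424,-197,25,0,-1.424,-197,25,0,-1.424]'; cat > well.py <<'E'
from h import *
np.set_printoptions(precision=1,suppress=True)
s=env.get_obs();T=s["tool_pos"]*1000;print(T,np.degrees(np.arctan2(s["eef_rot"][1,0],s["eef_rot"][0,0])))
w=np.array([553.8,-199.0]);R=np.array([[.999,.042],[-.042,.999]]) # columns: analyser axes
for cam in("side","top"):
    f=optics.grab_frame(cam);P,C=cloud(f,np.ones((480,640),bool));P=P*1000;C=C.astype(int)
    q=np.c_[(P[:,:2]-w)@R,P[:,2]];zb=T[2]-58
    m=(np.abs(q[:,:2])<50).all(1)&(q[:,2]>zb-10)&(q[:,2]<zb+125)
    print(cam)
    for a in range(-10,125,12):
        k=m&(q[:,2]>zb+a)&(q[:,2]<zb+a+12)
        if k.sum()>5:print(a,k.sum(),np.percentile(q[k,:2],[3,50,97],axis=0).round().astype(int).tolist(),np.median(C[k],0).astype(int))
    if cam=="side":cv2.imwrite("pics/w.png",cv2.resize(f["color"][150:330,290:470],(600,600),interpolation=2))
E
python3 well.py
```

```text
t: 18.6
tool_pos: [0.5537, -0.1953, 0.2924]
eef_rot: [[-0.999, 0.045, -0.001], [0.045, 0.999, 0.0], [0.001, 0.0, -1.0]]
force: [0.9, 0.5, -2.8]
gripper_width: 0.0132
grasp_force: 39.5
[ 553.7 -195.3  292.4] 177.44636782114236
side
2 68 [[-29, -14], [-21, -12], [19, 18]] [116 119 120]
14 92 [[-30, -15], [-14, -13], [19, 13]] [107 111 112]
26 90 [[-29, -15], [-15, -13], [19, 15]] [101 104 105]
38 101 [[-30, -15], [-18, -13], [18, 17]] [94 98 98]
50 88 [[-30, -15], [-16, -13], [18, 13]] [94 95 94]
62 112 [[-30, -15], [-17, -13], [19, 15]] [96 82 74]
74 179 [[-29, -14], [-14, -9], [21, 17]] [110 107 104]
86 67 [[-27, -12], [-19, -3], [17, 7]] [93 78 70]
98 74 [[-25, -17], [-12, -4], [3, 24]] [78 50 43]
110 108 [[-25, -16], [-11, -1], [-1, 15]] [79 47 27]
122 11 [[-13, -15], [-9, -4], [-4, 13]] [40 39 38]
top
62 9 [[-29, -12], [-28, -3], [-27, 3]] [80 77 73]
74 54 [[-28, -13], [-24, 3], [-12, 15]] [115 120 125]
86 15 [[-24, -5], [-23, 8], [-11, 12]] [67 30 14]
98 21 [[-24, -8], [-17, 6], [-8, 11]] [73 45 22]
110 43 [[-23, -8], [-14, 2], [-7, 12]] [90 43 17]
```

View pics/w.png

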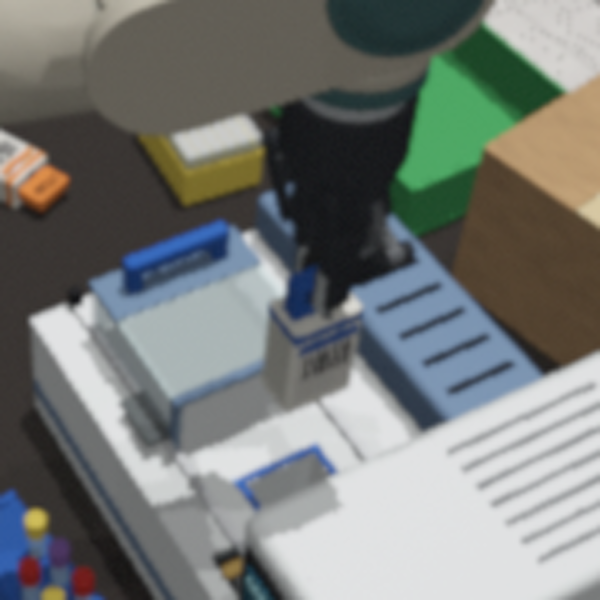

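The label faces the tower. The cameras put the pack about 4 mm towards -x and 4 mm towards +y of the well centre. I'll correct that and come down to just above the mouth.

```bash
python3 -m handwheel '[-4,-4,20,0,-4,-4,50,0,-4,-4,80,0,-4,-4,98,0,-4,-4,106,0,-4,-4,106,0,-4,-4,106,0]'; python3 - <<'E'
from h import *
np.set_printoptions(precision=1,suppress=True)
s=env.get_obs();T=s["tool_pos"]*1000;print(T)
w=np.array([553.8,-199.0]);R=np.array([[.999,.042],[-.042,.999]])
for cam in("side","top"):
    f=optics.grab_frame(cam);P,C=cloud(f,np.ones((480,640),bool));P=P*1000;C=C.astype(int)
    q=np.c_[(P[:,:2]-w)@R,P[:,2]];zb=T[2]-58;h=q[:,2]-zb
    n=(np.abs(q[:,:2])<45).all(1)
    lab=n&(h>15)&(h<75)&(q[:,1]<-8)&(np.abs(q[:,0])<20); fr=n&(h>15)&(h<75)&(q[:,0]<-18)&(np.abs(q[:,1])<11)
    print(cam,"bottom",np.percentile(q[n&(h>-20),2],1),"h range",np.percentile(h[n&(h>0)],[1,99]))
    if lab.sum()>20:A=np.c_[q[lab,0],h[lab]-45,np.ones(lab.sum())];print("label y=",lab.sum(),np.linalg.lstsq(A,q[lab,1],rcond=None)[0].round(4).tolist())
    if fr.sum()>20:A=np.c_[q[fr,1],h[fr]-45,np.ones(fr.sum())];print("front x=",fr.sum(),np.linalg.lstsq(A,q[fr,0],rcond=None)[0].round(4).tolist())
    b=n&(h>15)&(h<86);print("xy ext",np.percentile(q[b],[1,99],axis=0).tolist())
    bl=(C[:,0]-C[:,2]>60)&(abs(q[:,2]-115)<12)&(np.hypot(q[:,0],q[:,1])<60);print("mouth blue",bl.sum(),np.percentile(q[bl],[2,98],axis=0).tolist())
E
```

```text
t: 19.4
tool_pos: [0.5581, -0.2, 0.1883]
eef_rot: [[-0.999, 0.042, 0.002], [0.042, 0.999, -0.001], [-0.002, -0.001, -1.0]]
force: [0.9, -0.3, -2.6]
gripper_width: 0.0131
grasp_force: 39.5
[ 558.1 -200.   188.3]
side bottom 115.60393972992344 h range [ 17.5 416.8]
label y= 205 [-0.0053, -0.0031, -17.8254]
front x= 88 [-0.0018, -0.0006, -24.3388]
xy ext [[-25.556224108106786, -19.741530867266466, 146.66484795182052], [25.694661007947477, 15.606751640694778, 216.14731644254664]]
mouth blue 3 [[-33.56479134947248, 10.965210875992632, 116.96637513005119], [-32.321517950571966, 21.51423499235854, 119.28169640504679]]
top bottom 112.16504839452395 h range [ 79.1 414.8]
xy ext [[-24.42795441016495, -18.014320276650313, 177.1215099507639], [-5.5286377768576855, 12.797702884844314, 215.44775079500133]]
mouth blue 8 [[22.47318225522762, 21.19041940192747, 110.91728970490844], [33.93497542477687, 24.771172717776633, 115.82162430084561]]
```

Aligned within 2 mm, with yaw and tilt near zero. Starting the insertion.

```bash
python3 -m handwheel '[1,0.5,6,0,1,0.5,12,0,1,0.5,18,0,1,0.5,24,0,1,0.5,30,0,1,0.5,30,0]'
```

```text
t: 20.1
tool_pos: [0.5561, -0.1991, 0.1553]
eef_rot: [[-0.999, 0.042, -0.002], [0.042, 0.999, 0.001], [0.002, 0.001, -1.0]]
force: [-0.1, -0.1, -3.2]
gripper_width: 0.0131
grasp_force: 39.5
```

```bash
python3 -m handwheel '[0,0,8,0,0,0,16,0,0,0,24,0,0,0,32,0,0,0,38,0,0,0,42,0,0,0,42,0]';  python3 -m handwheel '[0,0,2,0,0,0,4,0,0,0,6,0,0,0,6,0]'
```

```text
t: 20.8
tool_pos: [0.5563, -0.1992, 0.114]
eef_rot: [[-0.999, 0.042, -0.001], [0.042, 0.999, 0.001], [0.001, 0.001, -1.0]]
force: [0.0, 0.0, -3.4]
gripper_width: 0.013
grasp_force: 39.5
t: 21.2
tool_pos: [0.5567, -0.1993, 0.1089]
eef_rot: [[-0.999, 0.042, 0.0], [0.042, 0.999, -0.0], [-0.0, -0.0, -1.0]]
force: [-0.6, -0.2, -3.1]
gripper_width: 0.0128
grasp_force: 39.6
```

```bash
python3 -m handwheel '[0,0,1,0,0,0,2,0,0,0,2,0]';  python3 -m handwheel '[0,0,1,0,0,0,2,0,0,0,2,0]'
```

```text
t: 21.5
tool_pos: [0.5571, -0.1995, 0.1086]
eef_rot: [[-0.999, 0.042, 0.002], [0.042, 0.999, -0.001], [-0.002, -0.001, -1.0]]
force: [-0.7, 1.4, 6.3]
gripper_width: 0.0132
grasp_force: 40.8
t: 21.8
tool_pos: [0.5574, -0.1996, 0.1085]
eef_rot: [[-0.999, 0.042, 0.004], [0.042, 0.999, -0.001], [-0.004, -0.001, -1.0]]
force: [-6.3, 2.1, 14.6]
gripper_width: 0.013
grasp_force: 42.1
```

It is on the floor, so I release and rise, then check the pack and the handle.

```bash
python3 -m handwheel '[0,0,-3,0,0,0,-3,0]' - 20; python3 -m handwheel '[0,0,0,0,0,0,0,0,0,0,0,0,0,0,0,0]' 34 20; python3 -m handwheel '[0,0,-20,0,0,0,-50,0,0,0,-90,0,0,0,-130,0,0,0,-130,0]'; python3 - <<'E'
from h import *
np.set_printoptions(precision=1,suppress=True)
w=np.array([553.8,-199.0]);R=np.array([[.999,.042],[-.042,.999]])
for cam in("side","top"):
    f=optics.grab_frame(cam);P,C=cloud(f,np.ones((480,640),bool));P=P*1000;C=C.astype(int)
    q=np.c_[(P[:,:2]-w)@R,P[:,2]];n=(np.abs(q[:,:2])<40).all(1)
    a=n&(q[:,2]>122)&(q[:,2]<140);b=n&(q[:,2]>145)&(q[:,2]<190)&(C[:,0]-C[:,2]>30)
    for k in(a,b):
        if k.sum()>5:print(cam,k.sum(),np.percentile(q[k],[3,50,97],axis=0).tolist())
    hb=(C[:,0]-C[:,2]>60)&(q[:,2]>190)&(q[:,2]<225)&(abs(q[:,0])<60)&(q[:,1]>100)&(q[:,1]<230);print("handle",hb.sum(),np.percentile(q[hb],[3,50,97],axis=0).tolist() if hb.sum()>3 else"")
E
```

```text
t: 22.0
tool_pos: [0.5571, -0.1995, 0.1086]
eef_rot: [[-0.999, 0.042, 0.002], [0.042, 0.999, -0.001], [-0.002, -0.0, -1.0]]
force: [1.0, 0.2, 2.5]
gripper_width: 0.0132
grasp_force: 40.4
t: 22.4
tool_pos: [0.5565, -0.1993, 0.1075]
eef_rot: [[-0.999, 0.042, -0.0], [0.042, 0.999, 0.0], [0.0, 0.0, -1.0]]
force: [0.6, 0.4, 0.0]
gripper_width: 0.0337
grasp_force: 0.0
t: 22.9
tool_pos: [0.5585, -0.2001, 0.2451]
eef_rot: [[-0.999, 0.042, 0.011], [0.042, 0.999, -0.005], [-0.011, -0.004, -1.0]]
force: [0.3, 0.3, 0.5]
gripper_width: 0.0341
grasp_force: 0.0
side 105 [[-25.856724722438834, -12.774976103931829, 125.96455078074762], [-16.637988007297928, -6.5935219592159475, 135.59676012034055], [23.248171376693293, 15.177481374138791, 139.07788128345663]]
side 144 [[-21.352592609500906, -7.888215242771251, 146.90404849200954], [-1.3062057000167357, -5.580428055599156, 163.61351257856597], [19.278339524780627, 3.967070285658034, 168.43586087714615]]
handle 231 [[-43.71121601008131, 173.22622292054197, 193.43624186525383], [-1.9476707657353745, 177.01190071472456, 208.79775064661453], [40.394051135030914, 187.21521661292275, 213.04794514847688]]
handle 175 [[-41.84450201598664, 174.0263440785701, 199.84531593863804], [-1.8083170833365543, 181.11899252993723, 206.59947314348182], [40.58601208271297, 187.42311408681584, 211.7894459806107]]
```

The pack is home and centred with its body top at about 134 mm. Next I go left of the handle (bar 181 mm to the left of the well), close the fingers and lower beside it.

```bash
python3 -m handwheel '[1,45,0,0,3,90,0,0,4,135,0,0,5,180,0,0,6,219,0,0,6,219,0,0,6,219,30,0,6,219,60,0,6,219,80,0,6,219,91,0,6,219,91,0,6,219,91,0]' 0 20; python3 - <<'E'
from h import *
s=env.get_obs();R=s["eef_rot"];T=s["tool_pos"]
f=optics.grab_frame("side");P,C=cloud(f,np.ones((480,640),bool));q=1000*(P-T)@R
for a in range(-80,0,8):
    k=(abs(q[:,0])<20)&(abs(q[:,1])<28)&(q[:,2]>a)&(q[:,2]<a+8)
    if k.sum()>2:print(a,k.sum(),np.percentile(q[k],[5,95],axis=0).round().tolist(),np.median(C[k],0))
E
```

```text
t: 24.2
tool_pos: [0.56, 0.0193, 0.1474]
eef_rot: [[-0.999, 0.042, 0.001], [0.042, 0.999, 0.0], [-0.001, 0.0, -1.0]]
force: [0.3, 0.0, -0.3]
gripper_width: -0.0003
grasp_force: 0.0
-80 11 [[12.0, -20.0, -80.0], [14.0, 8.0, -73.0]] [44. 41. 40.]
-72 8 [[8.0, -13.0, -70.0], [12.0, 6.0, -65.0]] [50.5 48.5 47. ]
-64 22 [[-3.0, -14.0, -62.0], [13.0, 1.0, -56.0]] [51. 50. 48.]
-56 16 [[1.0, -15.0, -55.0], [13.0, 3.0, -49.0]] [62.5 62.5 62.5]
-48 18 [[-3.0, -13.0, -48.0], [13.0, 7.0, -41.0]] [59.5 60.5 61.5]
-40 6 [[2.0, -5.0, -40.0], [12.0, 6.0, -33.0]] [63.  62.5 62.5]
```

```bash
python3 -m handwheel '[0,-5,-3,0,0,-15,-3,0,0,-25,-3,0,0,-37,-3,0,0,-50,-3,0,0,-63,-3,0,0,-76,-3,0,0,-89,-3,0,0,-102,-3,0,0,-110,-3,0,0,-110,-3,0]'; cat > hd.py <<'E'
from h import *
w=np.array([553.8,-199.0]);R=np.array([[.999,.042],[-.042,.999]])
for cam in("side","top"):
    f=optics.grab_frame(cam);P,C=cloud(f,np.ones((480,640),bool));P=P*1000;C=C.astype(int)
    q=np.c_[(P[:,:2]-w)@R,P[:,2]]
    hb=(C[:,0]-C[:,2]>60)&(q[:,2]>190)&(q[:,2]<225)&(abs(q[:,0])<60)&(q[:,1]>0)&(q[:,1]<230);print("handle",hb.sum(),np.percentile(q[hb],[3,50,97],axis=0).round(1).tolist() if hb.sum()>3 else"")
E
python3 hd.py
```

```text
t: 25.35
tool_pos: [0.5548, -0.0916, 0.1494]
eef_rot: [[-0.999, 0.043, -0.001], [0.043, 0.999, -0.0], [0.001, -0.0, -1.0]]
force: [0.1, 0.1, -0.6]
gripper_width: 0.0001
grasp_force: 0.0
handle 191 [[-43.3, 77.3, 192.6], [-0.4, 80.0, 208.2], [40.3, 86.8, 212.7]]
handle 44 [[-43.9, 80.1, 202.1], [-33.8, 85.7, 206.4], [-20.7, 90.8, 211.8]]
```

```bash
python3 -m handwheel '[0,-6,0,0,0,-12,0,0,0,-18,0,0,0,-24,0,0,0,-27,0,0,0,-27,0,0]'; python3 -m handwheel '[0,-4,0,0,0,-8,0,0,0,-12,0,0,0,-16,0,0]'; python3 -m handwheel '[0,-4,0,0,0,-7,0,0,0,-10,0,0]'
```

```text
t: 26.05
tool_pos: [0.554, -0.1163, 0.1496]
eef_rot: [[-0.999, 0.041, -0.0], [0.041, 0.999, 0.003], [0.001, 0.003, -1.0]]
force: [-0.0, 6.0, -0.8]
gripper_width: 0.0
grasp_force: 3.1
t: 26.45
tool_pos: [0.5533, -0.132, 0.1496]
eef_rot: [[-0.999, 0.04, -0.0], [0.04, 0.999, 0.002], [0.001, 0.002, -1.0]]
force: [-1.1, 21.5, -0.4]
gripper_width: 0.0003
grasp_force: 11.9
t: 26.75
tool_pos: [0.5532, -0.1317, 0.1498]
eef_rot: [[-0.999, 0.032, -0.002], [0.032, 0.999, 0.021], [0.002, 0.021, -1.0]]
force: [-4.2, 57.7, 7.2]
gripper_width: -0.0001
grasp_force: 29.0
```

It hit a firm stop 16 mm after the roller contact. Backing off, rising and checking.

```bash
python3 -m handwheel '[0,10,0,0,0,20,0,0,0,40,0,0,0,40,-40,0,0,40,-80,0,0,60,-100,0,0,60,-100,0]'; python3 hd.py; python3 - <<'E'
from h import *
w=np.array([553.8,-199.0])
f=optics.grab_frame("side");P,C=cloud(f,np.ones((480,640),bool));P=P*1000;C=C.astype(int)
d=P[:,:2]-w;b=(np.abs(d)<45).all(1)&(P[:,2]>120)&(P[:,2]<172)&(C[:,0]-C[:,2]>40);print("blue under hood",b.sum(),np.median(P[b],0) if b.sum() else"")
s=env.get_obs();print(s["tool_pos"],s["force"],s["t"])
for n,p in(("control_jar",(.36,.12)),("tube_rack",(.365,-.16)),("tip_box",(.73,.24)),("other_pack",(.545,.33))):
    for q in finder.pinpoint("side",n)[:1]:print(n,q["conf"],q["pixel"])
E
```

```text
t: 27.45
tool_pos: [0.5569, -0.0828, 0.2543]
eef_rot: [[-0.999, 0.041, 0.008], [0.041, 0.999, -0.002], [-0.008, -0.002, -1.0]]
force: [-0.0, 0.2, -0.3]
gripper_width: 0.0002
grasp_force: 0.0
handle 213 [[-43.1, 38.7, 194.2], [-3.0, 41.5, 208.6], [39.0, 48.3, 212.9]]
handle 128 [[-42.3, 40.1, 196.9], [-13.5, 46.8, 207.1], [15.2, 53.1, 211.7]]
blue under hood 0 
[ 0.55506536 -0.08386865  0.24834311] [-0.89224551 -0.26903969 -0.43688647] 27.6
control_jar 0.76 [265.9, 259.6]
tube_rack 0.81 [339.1, 307.1]
tip_box 0.58 [198.7, 347.2]
other_pack 0.7 [195.0, 282.2]
```

The handle stayed where I pushed it, at analyser y of about 30 mm, so the hood meets the tower and is latched. The objects I checked (rack, jar, tip box, orange pack) are unmoved, so I'm handing in.

```bash
python3 -c "
from workcell import env
print(env.job_done())"
```

```text
the job is handed in; nothing more can be done
None
```

I handed the job in at about 27.6 s. By my measurements the blue pack was stood up, released and set fully home with its label to the tower, and the guard stayed shut when I let go; no verdict came back.

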